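# Clear the roll stand and fit its hub

## Robot

A 6-joint arm with a two-finger parallel gripper is mounted at the origin on the work surface. World frame = base frame: x ahead of the robot, y to its left, z up, the work surface at z = 0. Lengths are in m, angles in rad, forces in N, time in s.
With the tool pointing down it reaches from about 0.425 to 0.95 m from the base axis. Payload 14.7 kg.
Tool frame: the origin (TCP) lies midway between the tips of the shut fingers; the grasp point (between the pads) lies 19 mm behind it (bot.grasp_offset is the distance from the TCP to the grasp point, in m); z points along the fingers, y is the line along which they close (so a half turn about z gives the same grasp; the last joint's range is limited). The gripper opens to 85 mm and grips with 20 to 120 N. Pads are 22 mm wide; open, the fingers measure 114 mm over their backs; the gripper's body (76 mm by 85 mm) begins 54 mm behind the grasp point. The pads swing forward as they close: fully open they stand 13 mm farther back than shut.
Start: joints at [-1.255, 0.48, 1.596, -0, 1.065, -0.047], TCP at [0.231, -0.608, 0.196] pointing down, gripper open.
Joint ranges: [-2.75, 2.75], [-0.82, 2.05], [0.23, 2.67], [-1.56, 4.7], [0.09, 2.69], [-2.92, 2.92]. Speed limits (rad/s): [1.89, 1.89, 2.39, 3.01, 3.01, 3.01].

## Interface

Orientations are given as [roll, pitch, yaw] about the fixed x, y, z axes, in that order (R = Rz(yaw) Ry(pitch) Rx(roll)).
In Python, from cell import bot, imaging, outline_of gives the robot as it stands. Calls block until the motion is done:
- bot.move_ptp(position, orientation): joint-space move of the TCP to a pose.
- bot.servo_line(position, velocity=0.15, orientation=None, f_stop=None): straight line of the TCP; orientation=None keeps the orientation; velocity is the mean speed in m/s. With f_stop (N) it stops when the force on the tool has changed by that much, and returns True; else False.
- bot.move_joints(angles): joint-space move.
- bot.open_jaws() and bot.gripper_close(): open the fingers fully, or close them until they stop; the grip force is fixed at half the most.
- bot.hold(seconds).
- bot.solve_ik(position, orientation): joint angles nearest the present ones, or None.
- imaging.capture(name): name is "scene" or "top"; returns a dict with "frame" (384x512x3 uint8, red, green, blue), "range_z" (384x512 float32, m along the optical axis (not along the pixel's ray), 0 where there is no reading), "mtx" (3x3 intrinsics, pixels), "k1" (the pictures are not rectified: a ray, as slopes to the right and down, at radius r is drawn at 1 + k1 r^2 times it, then the intrinsics apply), "rvec" (rotation vector, rad) and "tvec" (3), from world to camera coordinates, as OpenCV has them. Camera axes: x right, y down, z forward; pixel columns grow to the right and rows downward; lengths in m; the calibration is good to about 2 mm. A picture is of the moment at which its call begins.
A pose or a line that the arm cannot do raises bot.MotionError and nothing moves.
- bot.sign_off(): hands the job in; it is judged then, once.
Trained networks look in a picture, given as the dict that the camera call returned (one of the last four; its "shot" number tells which), for a name from the list of things; names that differ only in an ending like _2 or _b are one class to them, and where a whole thing is asked for, a point or a joint stands for the part that bears it (a point fixed in the world has none). Each returns a list of dicts, best first, with "confidence" (0 to 1); they miss things now and then, are a little off and sometimes report something else, mostly with a low value. They report only what shows in the picture. A call takes as long as a camera call.
- outline_of(picture, label): "pixels" (384x512 bool, what is visible of it) and "pixel" ([column, row] in pixels, amid what is visible of it).
Readings, each from a call of its own:
- bot.current_clock(): time.
- bot.current_qpos(): joint angles.
- bot.current_joint_vel(): joint speeds.
- bot.current_effort(): joint torques, N m.
- bot.current_tool_pos(): TCP position.
- bot.current_eef_rot(): TCP orientation.
- bot.current_ft_force(): force on the tool from outside, world axes, zero at the start.
- bot.current_wrist_torque(): the same for the moment, N m.
- bot.current_opening(): finger opening in m.
- bot.current_grasp_force(): force on a finger pad.
Only numpy, scipy, OpenCV 4.12 (cv2) and the standard library are available. Lean on these libraries where they do the work, as an engineer would, in place of code of your own. Each camera call takes 0.05 s, during which the arm holds its last target. There are 200 camera calls.

## Task

Pick up the wooden scraper block and use it to push the three cardboard offcuts off the roll stand's steel plate onto the table (do not touch them with the gripper), then stand or lay the scraper on the table, clear of the plate. Only after that, fit the wooden flanged hub: slide it, flange down, over the stand's upright shaft and keep hold of it while lowering it gently until the flange sits flush on the plate, then let go. Leave the other things on the table where they are.

Things in the scene. Friction and masses are not known exactly. Their poses are not given: they have to be found in the camera images.
- stand: Fixed roll stand: dark steel plate 160 (its x) by 240 (its y) by 20 mm thick, lying on the table, carrying one upright bright steel shaft. Origin: centre of the plate's underside; z up. The shaft stands at x 0, y +60 mm; it is 30 mm in diameter and 96 mm high above the plate, its top 12 mm tapering to 18 mm diameter.
- seat (a point): Point on the stand's shaft axis at the level of the plate's top face (20 mm above the table). Axes as the stand's.
- shaft_tip (a point): Top centre of the stand's shaft, 116 mm above the table.
- bare_half (a point): Point on the plate's top face at x 0, y -28 mm of the stand: middle of the strip where the offcuts lie. A 110 mm blade laid along the stand's y and moved along the stand's x through this point reaches all three offcuts and passes 18 mm clear of the shaft.
- hub: Loose wooden hub, 0.3 kg: a round sleeve 56 mm outside, 34 mm bore right through, 90 mm high overall, with a round foot flange 130 mm across and 8 mm thick at its lower end. It stands on the flange. Origin: centre of the flange's underside, on the bore axis; z up along the sleeve.
- scraper: Loose pale wooden scraper block, 0.22 kg, standing: a blade block 28 (x) by 110 (y) by 32 mm high, with a grip rib 26 (x) by 70 (y) by 40 mm high on top; 72 mm high overall. Grip it across x on the rib. Origin: centre of the underside; z up, y along the blade.
- offcut0_mid (a point): Centre of a loose cardboard offcut, 32 by 22 by 8 mm, one of three alike lying flat on the stand's plate in the half without the shaft and beside the shaft.
- offcut1_mid (a point): Centre of a loose cardboard offcut, 32 by 22 by 8 mm, one of three alike lying flat on the stand's plate in the half without the shaft and beside the shaft.
- offcut2_mid (a point): Centre of a loose cardboard offcut, 32 by 22 by 8 mm, one of three alike lying flat on the stand's plate in the half without the shaft and beside the shaft.
- offcut0: The same offcut as point offcut0_mid; origin: centre of its underside, x along its length.
- offcut1: The same offcut as point offcut1_mid; origin: centre of its underside, x along its length.
- offcut2: The same offcut as point offcut2_mid; origin: centre of its underside, x along its length.
- core_tube: Bystander: plain upright cardboard tube without a flange, 54 mm across, 110 mm high. Origin: centre of its underside.
- jar: Bystander: glass jar with a brass lid, 68 mm across, 85 mm high. Origin: centre of its underside.
- tape_roll: Bystander: roll of brown tape lying flat, 96 mm across, 48 mm high. Origin: centre of its underside.
- parcel: Bystander: small carton 120 by 80 by 45 mm. Origin: centre of its underside.
- stapler: Bystander: stapler 130 mm long, 34 mm wide, about 55 mm high. Origin: centre of its underside.

How it is judged:
By the outcome, as a careful person would: the job done as asked, in the order asked, and still so for the second after the job is handed in, with the robot touching nothing.
It also fails if it takes over 72 s, if anything falls off the work surface, if the arm or the gripper's body presses on something with over 40 N, if the wrist force passes 120 N, or if a joint passes its speed limit or range.

## Working session

There is one attempt and no reset: what is moved stays moved. The work goes in short steps, each a Python script; the robot and the scene stay as the last script left them, time stands still between calls to the robot, and variables do not carry over. Pictures are saved under pics/ and viewed, at most 10 in all, crops included, and the job is handed in when it is done.

```bash
mkdir -p pics; cat > h.py <<'E'
import numpy as np, cv2
from cell import bot, imaging, outline_of
def cloud(p):
    K=p["mtx"]; z=p["range_z"]; v,u=np.mgrid[:384,:512]
    d=np.stack([(u-K[0][2])/K[0][0],(v-K[1][2])/K[1][1]],-1).astype(float)
    s=d.copy()
    for _ in range(10): s=d/(1+p["k1"]*(s**2).sum(-1,keepdims=True))
    c=np.dstack([s*z[...,None],z])
    R=cv2.Rodrigues(np.array(p["rvec"],float))[0]
    w=(c-np.array(p["tvec"]).ravel())@R
    w[z<=0]=np.nan
    return w
def save(p,n): cv2.imwrite(f"pics/{n}.png",p["frame"][...,::-1])
E
cat > a.py <<'E'
from h import *
for n in ["top","scene"]:
    p=imaging.capture(n); save(p,n); W=cloud(p); np.save(n,W)
    print(n,p["k1"],bot.current_clock())
    for l in ["stand","hub","scraper","offcut0","core_tube","jar","tape_roll","parcel","stapler"]:
        for o in outline_of(p,l)[:4]:
            if o["confidence"]<.3: continue
            q=W[o["pixels"]]; q=q[~np.isnan(q[:,0])]
            if len(q)<5: continue
            zt=np.percentile(q[:,2],95); t=q[q[:,2]>zt-.006]
            r=cv2.minAreaRect((t[:,:2]*1000).astype(np.float32)); ra=cv2.minAreaRect((q[:,:2]*1000).astype(np.float32))
            print(l,round(o["confidence"],2),np.round(o["pixel"]),"ztop",zt.round(3),"top",np.round(r[0]+r[1]+(r[2],)),"all",np.round(ra[0]+ra[1]+(ra[2],)),len(q))
E
python3 a.py
```

```text
top -0.07415733905249261 0.05
stand 0.96 [260. 175.] ztop 0.027 top [551. -38. 160. 239.  15.] all [551. -40. 164. 246.  15.] 2781
hub 0.92 [173. 175.] ztop 0.09 top [547. 306.  52.  52.  44.] all [547. 308. 128. 125.  45.] 929
scraper 0.71 [262. 171.] ztop 0.027 top [551. -38. 160. 238.  14.] all [554. -39. 165. 243.  15.] 2677
scraper 0.56 [340. 183.] ztop 0.075 top [ 514. -321.   71.   24.   80.] all [ 515. -321.  112.   34.   83.] 298
offcut0 0.6 [260. 157.] ztop 0.032 top [606. -31.  21.  32.  46.] all [608. -30.  26.  36.  23.] 68
offcut0 0.53 [271. 182.] ztop 0.033 top [518. -70.  21.  29.  71.] all [520. -68.  22.  30.  87.] 52
core_tube 0.72 [172. 128.] ztop 0.112 top [699. 286.  48.  53.   7.] all [699. 286.  50.  53.   1.] 269
jar 0.89 [331. 126.] ztop 0.089 top [ 706. -284.   56.   57.   27.] all [ 704. -281.   63.   66.    4.] 357
tape_roll 0.83 [116. 194.] ztop 0.052 top [468. 470.  94.  87.  89.] all [469. 470.  97.  88.  78.] 288
parcel 0.69 [394. 186.] ztop 0.05 top [ 505. -508.  121.   83.   35.] all [ 507. -518.  132.  104.   37.] 897
stapler 0.67 [273. 179.] ztop 
[... 342 characters left out ...]
[ 520. -322.   71.   29.   77.] all [ 509. -326.  119.   53.   80.] 626
offcut0 0.51 [230. 219.] ztop 0.033 top [522. -72.  31.  21.   2.] all [521. -73.  21.  34.  80.] 71
core_tube 0.66 [357. 268.] ztop 0.111 top [702. 286.  51.  51.  47.] all [685. 296.  51.  99.  59.] 630
jar 0.75 [144. 273.] ztop 0.088 top [ 711. -285.   58.   56.    6.] all [ 715. -284.   63.   64.   68.] 714
tape_roll 0.7 [402. 208.] ztop 0.05 top [474. 464.  93.  92.  89.] all [472. 465.  94.  96.  78.] 736
parcel 0.62 [ 82. 218.] ztop 0.049 top [ 508. -510.  127.   79.   34.] all [ 509. -510.  129.   81.   33.] 1089
parcel 0.41 [239. 236.] ztop 0.044 top [542.  15.  29.  25.  75.] all [554. -39. 166. 246.  15.] 3759
```

```bash
python3 - <<'E'
import numpy as np,cv2
for n in ["top","scene"]:
    W=np.load(n+".npy"); 
    m=(np.hypot(W[...,0]-.551,W[...,1]+.038)<.17)
    for lo,hi in [(.04,.07),(.07,.105),(.105,.125)]:
        q=W[m&(W[...,2]>lo)&(W[...,2]<hi)]; 
        if len(q): print(n,lo,len(q),q.mean(0).round(4),q.min(0).round(4),q.max(0).round(4))
    m2=m&(W[...,2]>.0245)&(W[...,2]<.034)
    k,lab,st,c=cv2.connectedComponentsWithStats(m2.astype(np.uint8))
    for i in range(1,k):
        if st[i,4]>25:
            q=W[lab==i]; print("  off",st[i,4],c[i].round(),np.round(cv2.minAreaRect((q[:,:2]*1000).astype(np.float32))[0]),q[:,2].mean().round(3))
    q=W[m&(W[...,2]>.012)&(W[...,2]<.0245)]; print(np.round(cv2.minAreaRect((q[:,:2]*1000).astype(np.float32))[0:3:2],1) if 0 else cv2.minAreaRect((q[:,:2]*1000).astype(np.float32)))
    im=cv2.imread(f"pics/{n}.png"); 
    cv2.imwrite(f"pics/{n}_b.png",cv2.resize(im,(800,600),interpolation=cv2.INTER_CUBIC))
E
```

```text
top 0.04 9 [0.5252 0.0216 0.0562] [0.5222 0.0082 0.0408] [0.5301 0.033  0.0684]
top 0.07 19 [0.532  0.0193 0.0951] [0.5218 0.0083 0.0709] [0.5518 0.0327 0.1038]
top 0.105 46 [0.5352 0.02   0.1129] [0.5235 0.0049 0.1056] [0.5477 0.0325 0.1214]
  off 45 [262. 157.] [608. -32.] 0.028
  off 46 [266. 170.] [560. -45.] 0.028
  off 53 [272. 181.] [521. -67.] 0.029
((577.351318359375, -31.82769775390625), (215.6239013671875, 240.19467163085938), 14.592331886291504)
scene 0.04 52 [0.5496 0.016  0.0555] [0.5429 0.0027 0.0415] [0.5537 0.0289 0.0693]
scene 0.07 70 [0.5489 0.0151 0.0881] [0.5318 0.0026 0.0707] [0.5539 0.0307 0.1047]
scene 0.105 71 [0.5422 0.0154 0.1126] [0.5282 0.0026 0.1053] [0.556  0.0278 0.1221]
  off 65 [226. 220.] [523. -73.] 0.028
  off 73 [234. 231.] [565. -51.] 0.028
  off 80 [239. 246.] [610. -33.] 0.028
((554.641845703125, -41.639984130859375), (166.55545043945312, 241.55418395996094), 14.534269332885742)
```

View pics/top_b.png

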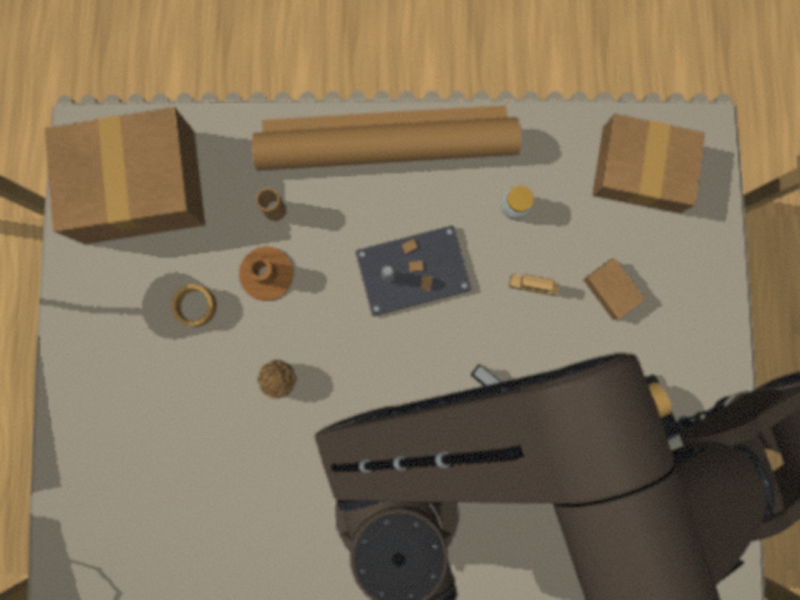

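View pics/scene_b.png

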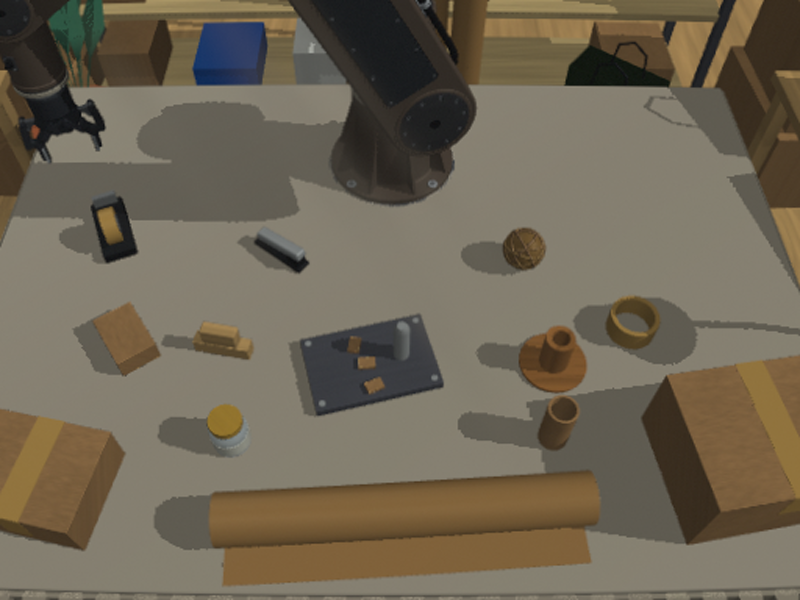

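The images show the stand yawed about 15° with its shaft at the +y end (top-view pixel ~(388,271)). The offcuts are at (410,246), (416,267) and (428,284), the scraper at (533,284), the hub at (266,272) and the stapler near (486,377).

```bash
cat >> h.py <<'E'
D=np.pi/180
SC=np.array([.551,-.039]); SY=15*D
def st(x,y): c,s=np.cos(SY),np.sin(SY); return SC+[c*x-s*y,s*x+c*y]
def rot(deg): return [np.pi,0,deg*D]
def P(xy,z): return [float(xy[0]),float(xy[1]),float(z)]
E
python3 - <<'E'
from h import *
W=np.load("scene.npy"); q=W[148:176,158:200].reshape(-1,3); q=q[q[:,2]>.015]; print("stapler",q.min(0).round(3),q.max(0).round(3))
pk=[.5165,-.3215]
for yaw in (80,-100): print(yaw,bot.solve_ik(P(pk,.036),rot(yaw)))
for yaw in (105,-75): print(yaw,bot.solve_ik(P(st(-100,-25)*0+st(-.1,-.025),.06),rot(yaw)),bot.solve_ik(P(st(.1,-.025),.06),rot(yaw)))
print(st(-.1,-.025),st(0,.06))
E
```

```text
stapler [ 0.253 -0.283  0.015] [ 0.334 -0.18   0.057]
80 [-6.06594344e-01  6.17858713e-01  1.82343608e+00 -4.44089210e-16
  7.00297856e-01 -4.32061418e-01]
-100 [-6.06594344e-01  6.17858713e-01  1.82343608e+00 -4.44089210e-16
  7.00297856e-01  2.70953124e+00]
105 [-2.55420086e-01  4.39020618e-01  2.12721924e+00 -4.44089210e-16
  5.75352792e-01 -5.17219474e-01] [-1.03182294e-01  6.36596888e-01  1.69582076e+00 -4.44089210e-16
  8.09175004e-01 -3.64981681e-01]
-75 [-2.55420086e-01  4.39020618e-01  2.12721924e+00 -4.44089210e-16
  5.75352792e-01  2.62437318e+00] [-1.03182294e-01  6.36596888e-01  1.69582076e+00 -4.44089210e-16
  8.09175004e-01  2.77661097e+00]
[ 0.46087789 -0.08903005] [0.53547086 0.01895555]
```

```bash
python3 - <<'E'
from h import *
pk=[.5165,-.3215]
bot.move_ptp(P(pk,.16),rot(80))
bot.servo_line(P(pk,.036),velocity=.12,f_stop=10)
bot.gripper_close()
print(bot.current_opening(),bot.current_grasp_force(),bot.current_tool_pos(),bot.current_clock())
bot.servo_line(P(pk,.13),velocity=.15)
bot.move_ptp(P(st(-.105,-.025),.13),rot(105))
p=imaging.capture("scene"); W=cloud(p); save(p,"held")
cv2.imwrite("pics/held_b.png",cv2.resize(p["frame"][120:300,100:340,::-1],(800,600),interpolation=cv2.INTER_CUBIC))
for o in outline_of(p,"scraper")[:2]:
    q=W[o["pixels"]]; q=q[~np.isnan(q[:,0])]
    print(o["confidence"],o["pixel"],np.percentile(q,[2,50,98],axis=0).round(3))
    print(cv2.minAreaRect((q[:,:2]*1000).astype(np.float32)))
print(bot.current_tool_pos(),bot.current_opening(),bot.current_ft_force(),bot.current_clock())
E
```

```text
0.0004110679447934609 42.87046136101708 [ 0.51849429 -0.32253452  0.03890341] 4.4417
0.82 [143.1, 219.7] [[ 0.506 -0.374  0.003]
 [ 0.527 -0.319  0.038]
 [ 0.54  -0.272  0.075]]
((518.57373046875, -323.8465881347656), (108.81088256835938, 32.20064926147461), 79.02179718017578)
0.47 [147.5, 274.1] [[ 0.685 -0.312  0.017]
 [ 0.724 -0.28   0.08 ]
 [ 0.744 -0.253  0.089]]
((698.6560668945312, -293.24090576171875), (99.11701965332031, 66.31827545166016), 33.48619079589844)
[ 0.45698148 -0.09154347  0.12993872] 0.0002455673669786425 [0.31204709 0.99334113 0.85029314] 6.2667
```

View pics/held_b.png

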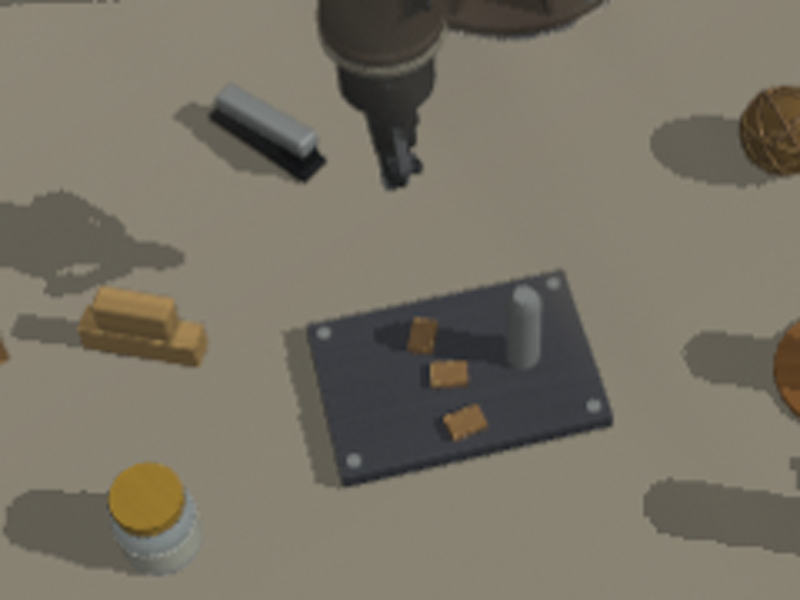

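The gripper closed on nothing: the scraper still stands at crop (140,325) and the fingers are empty at (395,180). I'll check the TCP projection before trying again.

```bash
python3 - <<'E'
from h import *
bot.open_jaws()
print(bot.current_opening(),bot.current_eef_rot(),bot.current_qpos().round(3) if hasattr(bot.current_qpos(),'round') else bot.current_qpos())
t=np.array(bot.current_tool_pos()); print(t)
ims=[]
for n in ["scene","top"]:
    p=imaging.capture(n)
    R=cv2.Rodrigues(np.array(p["rvec"],float))[0]
    def proj(X):
        c=R@X+np.array(p["tvec"]).ravel(); s=c[:2]/c[2]; s=s*(1+p["k1"]*(s@s)); K=np.array(p["mtx"]); return (K[:2,:2]@s+K[:2,2])
    W=cloud(p); u=proj(t); print(n,u.round(1))
    q=W.reshape(-1,3); q=q[(np.hypot(q[:,0]-t[0],q[:,1]-t[1])<.08)&(q[:,2]>.05)&(q[:,2]<.2)]
    if len(q): print("lowest",q[np.argsort(q[:,2])[:12]].round(3))
    x0,y0=int(u[0])-60,int(u[1])-60
    im=p["frame"][...,::-1].copy(); im=im[max(y0,0):y0+120,max(x0,0):x0+120]
    im=cv2.resize(im,None,fx=3.3,fy=3.3,interpolation=cv2.INTER_CUBIC)
    cv2.drawMarker(im,tuple(int(3.3*60+ (a%1)*3.3) for a in u),(0,0,255),0,12,1); ims.append(im)
cv2.imwrite("pics/tcp.png",np.hstack(ims))
print(bot.current_clock())
E
```

```text
0.0854093903914266 [3.14154535e+00 1.01722629e-05 1.83260202e+00] [-0.261  0.315  2.078  0.     0.748 -0.523]
[ 0.45605307 -0.09029953  0.13002901]
scene [219.5 181. ]
lowest [[ 0.505 -0.087  0.177]
 [ 0.42  -0.113  0.181]
 [ 0.506 -0.09   0.184]
 [ 0.51  -0.084  0.184]
 [ 0.507 -0.087  0.185]
 [ 0.505 -0.09   0.187]
 [ 0.502 -0.071  0.188]
 [ 0.509 -0.073  0.188]
 [ 0.51  -0.079  0.189]
 [ 0.506 -0.087  0.189]
 [ 0.506 -0.079  0.189]
 [ 0.5   -0.071  0.19 ]]
top [280.4 195.7]
7.15
```

View pics/tcp.png

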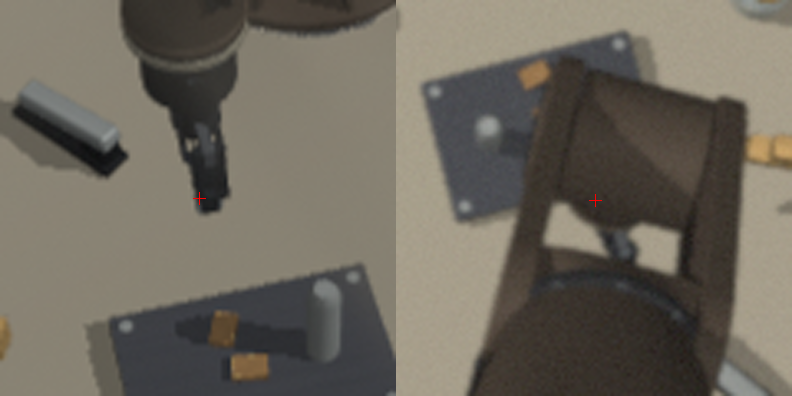

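```bash
python3 - <<'E'
from h import *
pk=[.5175,-.3225]
bot.move_ptp(P(pk,.13),rot(80))
print(bot.current_opening(),bot.current_tool_pos())
print(bot.servo_line(P(pk,.04),velocity=.1,f_stop=15),bot.current_tool_pos(),bot.current_ft_force(),bot.current_clock())
p=imaging.capture("scene"); W=cloud(p); 
a=p["frame"][170:260,90:210,::-1]
bot.gripper_close()
print(bot.current_opening(),bot.current_grasp_force(),bot.current_tool_pos(),bot.current_ft_force(),bot.current_clock())
p=imaging.capture("scene"); b=p["frame"][170:260,90:210,::-1]
cv2.imwrite("pics/g2.png",cv2.resize(np.hstack([a,b]),(800,300),interpolation=cv2.INTER_CUBIC))
E
```

```text
0.08542631283479295 [ 0.51699649 -0.32111925  0.12975034]
False [ 0.51790306 -0.32271998  0.040572  ] [-0.38233873 -0.13904561  0.63540149] 9.15
0.00013779403220832816 0.0 [ 0.51745578 -0.32247805  0.03995384] [ 0.06372239  0.39714683 -0.7460957 ] 9.9667
```

View pics/g2.png

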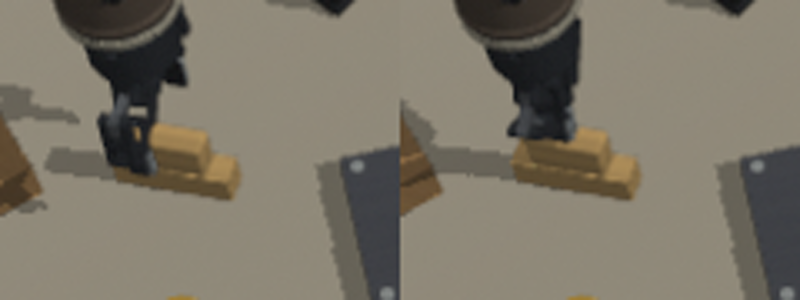

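```bash
python3 - <<'E'
from h import *
t=np.array(bot.current_tool_pos()); print(t,bot.current_eef_rot())
p=imaging.capture("scene"); W=cloud(p)
R=cv2.Rodrigues(np.array(p["rvec"],float))[0]; T=np.array(p["tvec"]).ravel(); K=np.array(p["mtx"])
print("cam",-R.T@T)
def proj(X):
    c=R@np.asarray(X,float)+T; s=c[:2]/c[2]; return K[:2,:2]@(s*(1+p["k1"]*(s@s)))+K[:2,2]
x0,y0,w,h=90,150,120,90; f=6.66
im=cv2.resize(p["frame"][y0:y0+h,x0:x0+w,::-1],(800,600),interpolation=cv2.INTER_CUBIC)
px=lambda X:tuple(int(v) for v in (proj(X)-[x0,y0]+.5)*f)
cv2.drawMarker(im,px(t),(0,0,255),0,14,2); cv2.drawMarker(im,px(t+[0,0,.073]),(255,0,0),0,14,2)
a=-10*D; ax=np.array([np.cos(a),np.sin(a)]); ay=np.array([-np.sin(a),np.cos(a)]); c=np.array([.5175,-.3225])
for hx,hy,z in [(.014,.055,0),(.014,.055,.032),(.013,.035,.072)]:
    pts=[px([*(c+sx*hx*ax+sy*hy*ay),z]) for sx,sy in [(1,1),(1,-1),(-1,-1),(-1,1)]]
    cv2.polylines(im,[np.array(pts)],True,(0,255,0),1)
cv2.imwrite("pics/diag.png",im)
q=W.reshape(-1,3); q=q[(np.hypot(q[:,0]-t[0],q[:,1]-t[1])<.09)&(q[:,2]>.077)&(q[:,2]<.2)]
for lo in np.arange(.075,.2,.015):
    s=q[(q[:,2]>lo)&(q[:,2]<lo+.015)]
    if len(s): print(lo.round(3),len(s),s.mean(0).round(3),s.min(0).round(3),s.max(0).round(3))
E
```

```text
[ 0.51748544 -0.3224903   0.03998439] [-3.14154978e+00 -1.74016574e-05  1.39628047e+00]
cam [ 1.28693515 -0.00418733  1.25261832]
0.075 17 [ 0.526 -0.316  0.084] [ 0.515 -0.331  0.078] [ 0.532 -0.292  0.089]
0.09 20 [ 0.525 -0.315  0.098] [ 0.513 -0.321  0.092] [ 0.534 -0.31   0.103]
0.105 10 [ 0.525 -0.313  0.112] [ 0.515 -0.318  0.106] [ 0.548 -0.31   0.12 ]
0.12 52 [ 0.529 -0.317  0.128] [ 0.488 -0.336  0.12 ] [ 0.555 -0.305  0.134]
0.135 45 [ 0.529 -0.312  0.143] [ 0.486 -0.332  0.135] [ 0.569 -0.303  0.15 ]
0.15 55 [ 0.539 -0.316  0.158] [ 0.464 -0.346  0.15 ] [ 0.581 -0.3    0.165]
0.165 93 [ 0.561 -0.325  0.171] [ 0.515 -0.345  0.165] [ 0.582 -0.304  0.18 ]
0.18 52 [ 0.554 -0.324  0.187] [ 0.534 -0.338  0.18 ] [ 0.57  -0.306  0.194]
0.195 10 [ 0.555 -0.327  0.198] [ 0.552 -0.336  0.196] [ 0.558 -0.317  0.2  ]
```

View pics/diag.png

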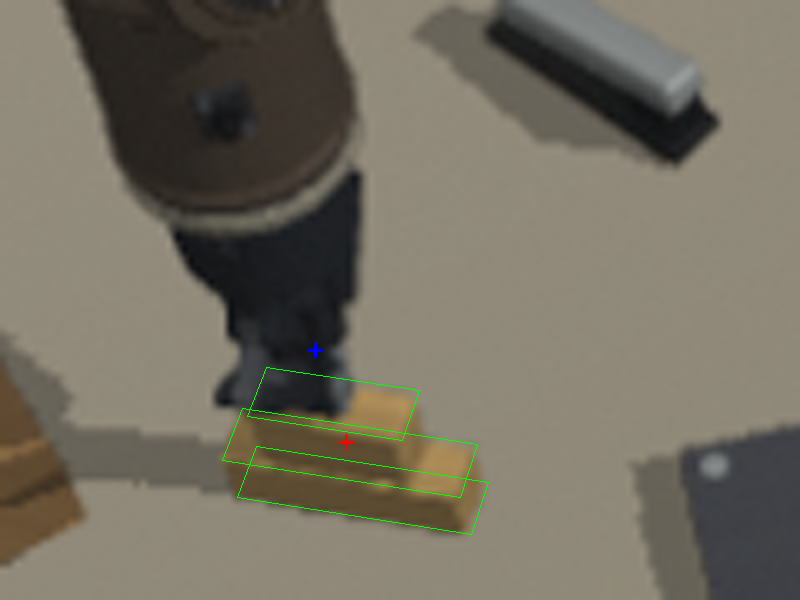

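The overlay shows the closed fingers ending on top of the rib, around pixel (290,405), not at the projected TCP at (346,442). So the tips sit about 35 mm above the reported TCP. I'll calibrate that by touching the rib top, which is 72 mm high.

```bash
python3 - <<'E'
from h import *
pk=[.5175,-.3225]
bot.servo_line(P(pk,.06),velocity=.1); bot.hold(.2)
print(bot.current_ft_force())
r=bot.servo_line(P(pk,.0),velocity=.02,f_stop=5)
print(r,bot.current_tool_pos(),bot.current_ft_force(),bot.current_clock())
bot.servo_line(P(pk,.07),velocity=.15)
E
```

```text
[-0.84176899  0.82869912 -0.57849568]
True [ 0.51770096 -0.32255358  0.03674185] [-2.11887495  0.80072357 10.84224798] 12.0333
```

```bash
python3 - <<'E'
from h import *
pk=[.5175,-.3225]
bot.open_jaws()
r=bot.servo_line(P(pk,.002),velocity=.1,f_stop=12)
print(r,bot.current_tool_pos())
bot.gripper_close()
print(bot.current_opening(),bot.current_grasp_force(),bot.current_tool_pos(),bot.grasp_offset)
if bot.current_opening()<.02: raise SystemExit
z0=bot.current_tool_pos()[2]; print("z0",z0)
bot.servo_line(P(pk,.07),velocity=.15)
bot.move_ptp(P(st(-.104,-.025),.07),rot(105))
p=imaging.capture("scene"); W=cloud(p); o=outline_of(p,"scraper")[0]
q=W[o["pixels"]]; q=q[~np.isnan(q[:,0])]
print(o["confidence"],np.percentile(q,[2,50,98],axis=0).round(3),cv2.minAreaRect((q[:,:2]*1000).astype(np.float32)))
cv2.imwrite("pics/g3.png",cv2.resize(p["frame"][120:300,130:330,::-1],(660,594),interpolation=cv2.INTER_CUBIC))
print(bot.current_tool_pos(),bot.current_opening(),bot.current_clock())
E
```

```text
False [ 0.51777996 -0.32270944  0.00232836]
0.02501390982614886 62.70446419715881 [ 0.51763336 -0.32253697  0.00225153] 0.0187
z0 0.0022515280455602804
0.75 [[ 0.438 -0.145  0.068]
 [ 0.469 -0.102  0.1  ]
 [ 0.486 -0.041  0.143]] ((432.9984436035156, -92.05078125), (111.30156707763672, 161.86740112304688), 86.818359375)
[ 0.45810937 -0.0913218   0.06995105] 0.025451896013068746 16.25
```

View pics/g3.png

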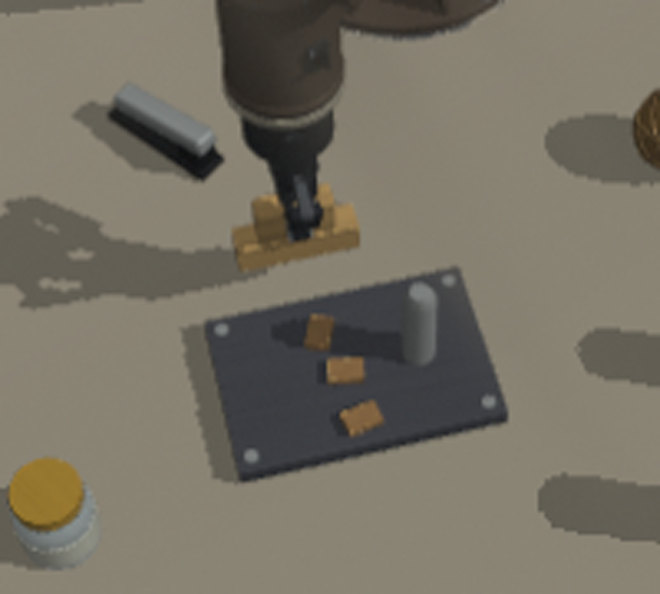

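The scraper is held level and parallel to the plate (pixel ~(295,235)), with the plate and offcuts ahead of it. Sweeping now.

```bash
python3 - <<'E'
from h import *
z=.0247
bot.servo_line(P(st(-.104,-.025),z),velocity=.12,f_stop=15)
print(bot.current_tool_pos(),bot.current_ft_force())
r=bot.servo_line(P(st(.094,-.025),z),velocity=.07,f_stop=30)
print(r,bot.current_tool_pos(),bot.current_ft_force(),bot.current_clock())
bot.servo_line(P(st(.094,-.025),.09),velocity=.15)
bot.move_ptp(P([.53,-.30],.08),rot(80))
p=imaging.capture("scene")
W=cloud(p); np.save("scene2",W); save(p,"scene2")
cv2.imwrite("pics/g4.png",cv2.resize(p["frame"][120:300,90:330,::-1],(800,600),interpolation=cv2.INTER_CUBIC))
print(bot.current_clock(),bot.current_opening())
E
```

```text
[ 0.45705213 -0.09043676  0.02467964] [-0.15329488  0.31628427 -2.2873339 ]
False [ 0.64906475 -0.0389897   0.02567697] [-0.99155015 -1.27244058  9.40851904] 19.75
21.4917 0.025306752943700883
```

View pics/g4.png

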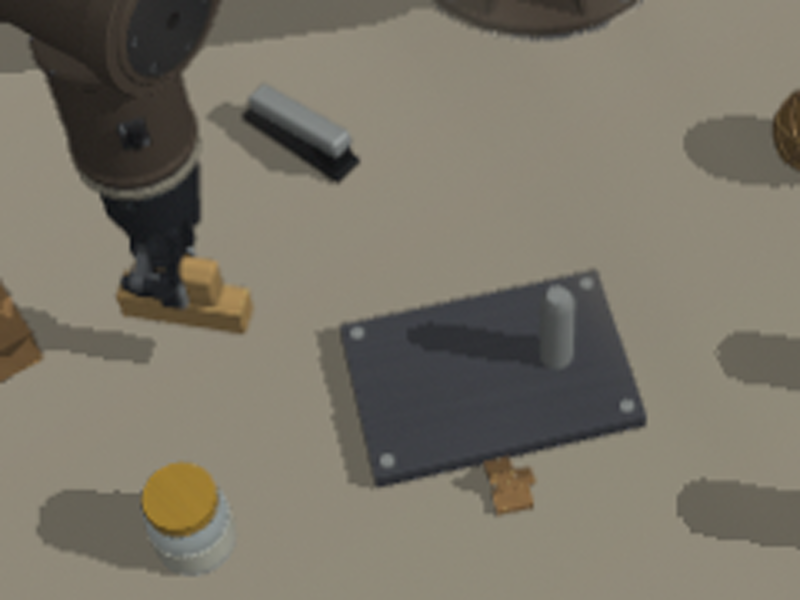

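All three offcuts are off the plate, around pixel (510,485), and the plate is clear. One at (497,465) may be touching the plate's edge, so I'll check heights there.

```bash
python3 - <<'E'
import numpy as np,cv2
W=np.load("scene2.npy"); im=cv2.imread("pics/scene2.png").astype(int)
c,s=np.cos(np.pi/12),np.sin(np.pi/12)
d=W[...,:2]-[.553,-.040]; X=(c*d[...,0]+s*d[...,1])*1000; Y=(-s*d[...,0]+c*d[...,1])*1000
m=(im[...,2]-im[...,0]>35)&(X>40)&(X<180)&(abs(Y)<80)
v,u=np.nonzero(m)
for r in sorted(set(v)):
    print(r," ".join(f"{X[r,k]:.0f},{Y[r,k]:.0f},{W[r,k,2]*1000:.0f}" for k in u[v==r]))
E
```

```text
257 84,-11,11
258 84,-23,11 86,-20,12 87,-17,14 90,-15,17 89,-12,14 91,-10,17
259 86,-26,10 89,-24,15 91,-21,16 91,-18,15 94,-16,19 95,-13,20 96,-11,21 97,-8,21
260 92,-27,16 94,-25,18 96,-23,21 98,-20,22 96,-17,17 99,-14,22 99,-12,21 104,-10,29 95,4,5 97,6,7
261 100,-29,25 99,-26,21 101,-24,25 101,-21,22 101,-18,21 103,-16,25 106,-13,29 106,-10,27 104,-7,22 100,-3,12 101,-1,13 103,2,15 103,5,14 105,7,16
262 105,-27,28 106,-25,29 104,-22,24 103,-18,20 107,-16,25 108,-14,27 107,-11,24 109,-8,25 104,-4,15 105,-2,15 106,1,15 109,3,20 110,6,21
263 107,-28,25 104,-24,18 108,-23,25 106,-19,20 109,-17,24 108,-14,21 112,-12,27 107,-8,16 111,-6,22 110,-3,18 110,-0,18 110,3,16 111,6,16 106,10,4
264 108,-28,21 108,-25,20 109,-23,22 111,-20,23 113,-18,26 111,-15,21 111,-12,19 112,-9,20 111,-6,17 113,-4,18 114,-1,19 115,2,20 115,5,17 113,8,13
265 101,-24,-0 112,-24,20 111,-21,18 112,-18,18 112,-15,17 113,-12,18 114,-10,17 115,-7,18 115,-4,17 116,-2,18 110,3,4
266 111,-24,14 114,-21,18 113,-18,14 117,-16,21 111,-9,6 110,-6,1 114,-4,8 112,-1,4 115,2,6
267 110,-26,5 111,-24,6 114,-21,10 115,-19,11 112,-15,4 115,-13,8 115,-10,8 116,-7,8 117,-5,8 116,-2,4 117,1,5
268 116,-28,12 116,-25,10 116,-22,9 116,-19,8 122,-17,17 120,-14,12 117,-11,6 120,-8,9 119,-5,7 120,-3,7 122,-0,8 120,3,3
269 118,-28,11 118,-25,8 119,-20,7 121,-17,10 122,-15,11 122,-12,9 121,-9,7 124,-7,10 123,-3,6 125,-1,8 124,2,6
270 119,-29,6 121,-26,9 123,-24,12 124,-21,11 125,-18,11 124,-15,8 126,-13,11 126,-10,9 125,-7,7 125,-4,6 127,-2,8 128,1,8
271 124,-30,11 126,-27,13 125,-24,8 124,-21,6 128,-19,11 126,-16,7 130,-14,13 128,-10,7 126,-7,1 130,-5,9 131,-3,9 132,0,10
272 125,-27,5 127,-25,7 129,-22,10 126,-19,1 131,-17,11 129,-14,4 131,-11,7 130,-8,3 128,-5,-2 131,-3,3
273 128,-28,4 128,-25,3 132,-23,9 127,-19,-3 131,-17,3 131,-14,3
274 131,-29,3
```

Two offcuts are flat, and the third leans on them with one end by the plate edge. I'll spread the pile with a sideways push of the scraper at table level.

```bash
python3 - <<'E'
from h import *
SC[:]=[.552,-.0395]
a,b=st(.142,.036),st(.142,-.045); z=.0022+.0018
print(bot.solve_ik(P(a,.13),rot(15)))
bot.servo_line(P([.53,-.30],.13),velocity=.2)
bot.move_ptp(P(a,.13),rot(15))
r=bot.servo_line(P(a,z),velocity=.12,f_stop=12); print(r,bot.current_tool_pos())
if not r:
    r=bot.servo_line(P(b,z),velocity=.07,f_stop=25); print(r,bot.current_tool_pos(),bot.current_ft_force())
q=bot.current_tool_pos(); bot.servo_line(P(q,.10),velocity=.2)
pk=[.5175,-.3225]
bot.move_ptp(P(pk,.10),rot(80))
r=bot.servo_line(P(pk,.0025),velocity=.1,f_stop=8); print(r,bot.current_tool_pos(),bot.current_clock())
bot.open_jaws()
bot.servo_line(P(pk,.12),velocity=.2)
p=imaging.capture("scene")
W=cloud(p); np.save("scene3",W); save(p,"scene3")
cv2.imwrite("pics/g5.png",cv2.resize(p["frame"][120:300,110:350,::-1],(800,600),interpolation=cv2.INTER_CUBIC))
print(bot.current_clock())
E
```

```text
[ 2.53813065e-03  5.86999689e-01  1.58235277e+00 -4.44089210e-16
  9.72240195e-01  1.31153507e+00]
False [0.68050698 0.03204645 0.00481563]
False [ 0.70067875 -0.04577406  0.00399505] [ 0.11793786 -0.54658937 -0.90736624]
True [ 0.51677061 -0.32183961  0.00225665] 29.0583
30.4667
```

View pics/g5.png

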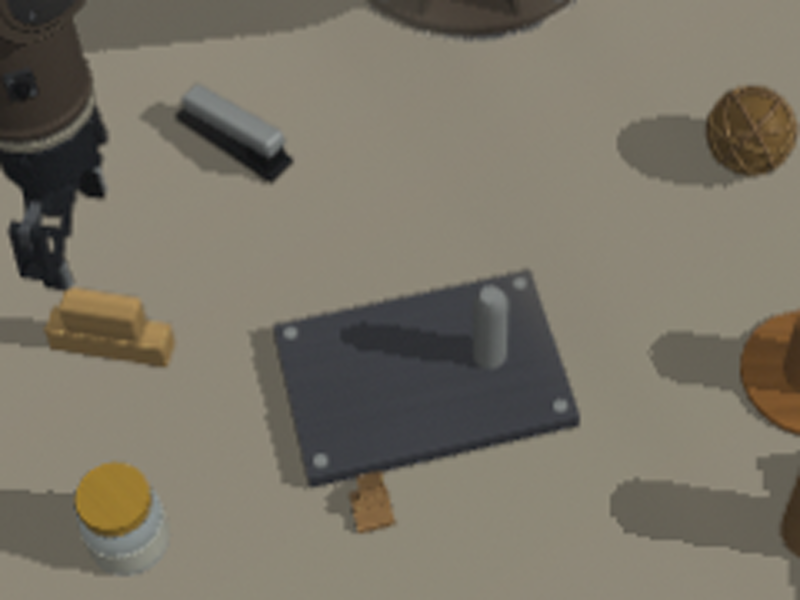

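The scraper stands back at its spot (110,325) and the pile moved to ~(372,500). Checking heights there.

```bash
python3 - <<'E'
import numpy as np,cv2
W=np.load("scene3.npy"); im=cv2.imread("pics/scene3.png").astype(int)
c,s=np.cos(np.pi/12),np.sin(np.pi/12)
d=W[...,:2]-[.553,-.040]; X=(c*d[...,0]+s*d[...,1])*1000; Y=(-s*d[...,0]+c*d[...,1])*1000
m=(im[...,2]-im[...,0]>35)&(X>40)&(X<180)&(Y>-130)&(Y<60)
v,u=np.nonzero(m)
for r in sorted(set(v)):
    print(r," ".join(f"{X[r,k]:.0f},{Y[r,k]:.0f},{W[r,k,2]*1000:.0f}" for k in u[v==r]))
x0,y0=u.min()-10,v.min()-10
cv2.imwrite("pics/g6.png",cv2.resize(im[y0:y0+40,x0:x0+50].astype(np.uint8),(750,600),interpolation=cv2.INTER_CUBIC))
E
```

```text
262 84,-72,11 84,-69,9 86,-67,13 85,-64,9 89,-61,14
263 86,-78,11 88,-76,14 89,-73,14 91,-71,16 90,-68,14 91,-65,15 92,-62,15
264 89,-82,13 91,-79,16 92,-77,16 95,-74,20 94,-71,18 96,-69,20 99,-66,24 98,-63,21
265 96,-83,20 97,-80,20 98,-78,22 97,-75,18 99,-72,21 101,-70,24 102,-67,24 103,-64,24
266 101,-81,24 102,-79,24 103,-76,24 103,-73,23 107,-71,28 104,-68,23 105,-65,23 102,-62,15
267 103,-85,23 104,-82,23 105,-79,23 106,-77,24 105,-74,22 109,-71,27 107,-68,21 109,-66,24 109,-63,22
268 100,-87,12 100,-85,11 108,-83,26 108,-80,24 107,-77,21 110,-75,25 109,-72,22 110,-69,21 111,-66,23 110,-63,19 110,-61,17
269 104,-88,15 107,-86,18 107,-83,16 108,-80,18 108,-77,15 111,-75,20 113,-73,23 111,-69,18 113,-67,20 111,-64,14 114,-62,20
270 109,-89,19 111,-86,19 111,-84,19 112,-81,19 112,-78,18 112,-75,16 115,-73,21 111,-70,11 112,-67,12 118,-65,22 116,-62,18
271 109,-89,12 112,-87,16 114,-84,19 114,-82,18 113,-79,15 115,-76,17 115,-73,15 118,-71,19 114,-68,9 114,-65,8 116,-62,11
272 114,-90,16 115,-88,16 114,-85,12 114,-82,11 111,-79,4 113,-76,6 114,-74,6 116,-71,10 113,-68,3 117,-65,8 118,-63,10 117,-60,5
273 115,-91,12 117,-88,14 115,-85,8 113,-82,3 116,-80,8 116,-77,6 117,-74,7 118,-72,8 119,-69,8 119,-66,7 122,-64,12 122,-61,9
274 115,-91,5 115,-88,4 116,-86,5 118,-83,7 121,-81,11 120,-78,8 123,-75,12 122,-72,9 123,-70,11 123,-67,8 125,-64,11 125,-62,11
275 116,-92,2 119,-89,6 120,-86,6 121,-84,8 122,-81,8 123,-79,9 124,-76,10 126,-73,12 125,-70,9 126,-68,9 127,-65,10 127,-62,7
276 123,-90,9 125,-87,10 125,-85,10 125,-82,8 126,-79,8 126,-76,8 128,-74,9 127,-71,7 127,-68,5 131,-66,12 130,-63,8 128,-60,1
277 127,-91,11 126,-88,6 128,-85,10 129,-83,11 129,-80,9 130,-77,9 129,-74,5 129,-72,5 130,-69,5 132,-66,7 131,-63,3
278 128,-91,7 129,-89,7 130,-86,8 132,-83,10 130,-80,4 131,-78,5 134,-75,10
279 130,-92,4 129,-89,1 130,-86,2 132,-84,3
```

View pics/g6.png

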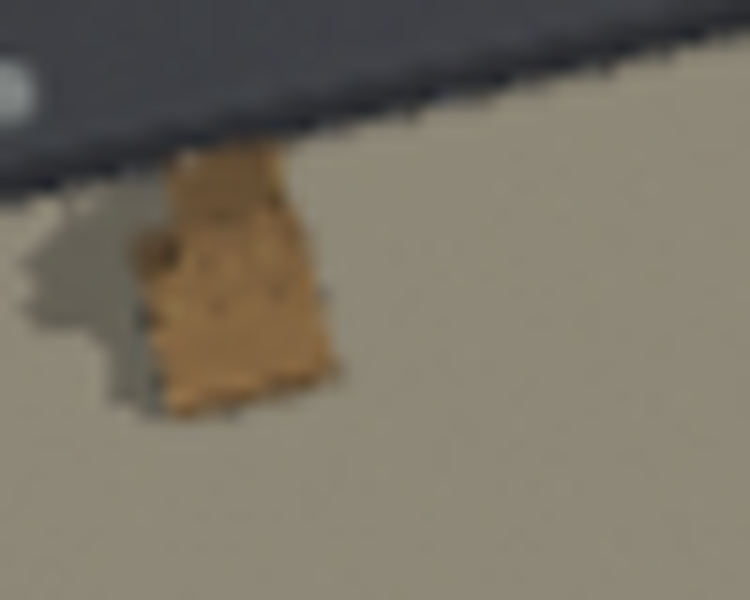

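The pile is still stacked: one offcut is flat and two rest on it. I'll take the scraper again and push only the upper ones off, with the blade's lower edge at 10 mm.

```bash
cat > an.py <<'E'
from h import *
def pile(W,im):
    im=im.astype(int); c,s=np.cos(SY),np.sin(SY); d=W[...,:2]-[.553,-.040]; X=(c*d[...,0]+s*d[...,1])*1000; Y=(-s*d[...,0]+c*d[...,1])*1000
    m=(im[...,0]-im[...,2]>35)&(X>-90)&(X<200)&(Y>-150)&(Y<90)&(W[...,2]<.06)
    H={}
    for x,y,z in zip(X[m],Y[m],W[...,2][m]*1000): H.setdefault((int(x//8),int(y//8)),[]).append(z)
    ys=range(-18,11); 
    for xi in sorted({k[0] for k in H}): print(f"{xi*8+4:4d}"," ".join(f"{np.median(H[xi,y]):2.0f}" if (xi,y) in H else " ." for y in ys))
    print("Y from",-18*8+4)
E
python3 - <<'E'
from an import *
SC[:]=[.552,-.0395]
pk=[.517,-.322]
bot.servo_line(P(pk,.0022),velocity=.16,f_stop=12)
bot.gripper_close(); z0=bot.current_tool_pos()[2]
print(bot.current_opening(),z0)
if bot.current_opening()<.02: raise SystemExit
a,b=st(.142,-.118),st(.142,-.062); z=z0+.0105
bot.servo_line(P(pk,.11),velocity=.25)
bot.move_ptp(P(a,.06),rot(15))
r=bot.servo_line(P(a,z),velocity=.12,f_stop=12); print(r,bot.current_tool_pos())
if not r: print(bot.servo_line(P(b,z),velocity=.06,f_stop=25),bot.current_ft_force())
q=bot.current_tool_pos(); bot.servo_line(P(q,.11),velocity=.25)
bot.move_ptp(P(pk,.05),rot(80))
p=imaging.capture("scene")
r=bot.servo_line(P(pk,z0),velocity=.08,f_stop=6); print(r,bot.current_tool_pos())
bot.open_jaws()
bot.servo_line(P(pk,.07),velocity=.2)
print(bot.current_clock()); save(p,"s4"); pile(cloud(p),p["frame"])
E
```

```text
0.02503832824634544 0.002654527593341373
False [ 0.71960754 -0.11696747  0.01309828]
False [-0.47073225 -0.36426379 -1.52306901]
True [ 0.51597567 -0.32127054  0.00209356]
39.3083
  84  .  .  .  .  .  .  .  .  .  .  .  . 16 14 16  6  .  .  .  .  .  .  .  .  .  .  .  .  .
  92  .  .  .  .  .  .  .  .  .  .  .  .  . 18 16 16  .  .  .  .  .  .  .  .  .  .  .  .  .
 100  .  .  .  .  .  .  .  .  .  .  .  .  9 18 16 16  5  .  .  .  .  .  .  .  .  .  .  .  .
 108  .  .  .  .  .  . 11  7  8  9  .  .  9 15 17 13  1  .  .  .  .  .  .  .  .  .  .  .  .
 116  .  .  .  .  .  .  8  8  6  9 11  .  8 11 11  7  .  .  .  .  .  .  .  .  .  .  .  .  .
 124  .  .  .  .  .  . 10  8  7  6  6  .  .  .  .  .  .  .  .  .  .  .  .  .  .  .  .  .  .
 132  .  .  .  .  .  .  6  6  7  7  3  .  .  .  .  .  .  .  .  .  .  .  .  .  .  .  .  .  .
Y from -140
```

The stack is broken up: one offcut lies alone and flat, and the other two lie flat together. All three are clear of the plate, and the scraper is back on the table. Next is the hub.

```bash
cat > fit.py <<'E'
from an import *
from scipy.optimize import least_squares
def circ(q,r,x0):
    f=least_squares(lambda c:np.hypot(q[:,0]-c[0],q[:,1]-c[1])-r,x0,loss="soft_l1",f_scale=.002); return f.x,len(q)
def near(W,x0,rad,lo,hi):
    q=W.reshape(-1,3); return q[(np.hypot(q[:,0]-x0[0],q[:,1]-x0[1])<rad)&(q[:,2]>lo)&(q[:,2]<hi)]
E
python3 - <<'E'
from fit import *
from scipy.optimize import least_squares
bot.servo_line(P([.517,-.322],.13),velocity=.25)
for n in ("top","scene"):
    p=imaging.capture(n); W=cloud(p); np.save("w_"+n,W)
    h=[.548,.306]; s=[.5365,.0187]
    print(n,"hub sleeve",circ(near(W,h,.034,.02,.085),.028,h))
    q=near(W,h,.034,.085,.1); print("  ring",q.mean(0),len(q)); 
    q=near(W,h,.075,.003,.014); (c,sz,a)=cv2.minAreaRect((q[:,:2]*1000).astype(np.float32)); print("  flange",c,sz)
    print("  shaft",circ(near(W,s,.025,.035,.102),.015,s), near(W,s,.025,.11,.125).mean(0))
print(bot.current_clock())
E
```

```text
top hub sleeve (array([0.54449181, 0.30714906]), 114)
  ring [0.54627005 0.30636232 0.08966056] 105
  flange (549.0001831054688, 303.7572021484375) (142.13726806640625, 142.91482543945312)
  shaft (array([0.53734501, 0.01962632]), 19) [0.53606825 0.02068705 0.11512329]
scene hub sleeve (array([0.54895126, 0.30476747]), 327)
  ring [0.54997642 0.30411543 0.08945856] 181
  flange (556.2413940429688, 300.49908447265625) (145.17861938476562, 127.8368148803711)
  shaft (array([0.53747767, 0.01575134]), 121) [0.54113782 0.01574984 0.11499219]
39.8
```

```bash
python3 - <<'E'
from fit import *
h=[.5475,.3055]; s=[.5372,.0178]
bot.move_ptp(P(h,.12),rot(100))
r=bot.servo_line(P(h,.010),velocity=.14,f_stop=12); print(r,bot.current_tool_pos())
if r: raise SystemExit
bot.gripper_close(); print(bot.current_opening(),bot.current_grasp_force(),bot.current_tool_pos())
bot.servo_line(P(h,.14),velocity=.18)
bot.move_ptp(P(s,.14),rot(100)); bot.hold(.2)
t=bot.current_tool_pos(); print(t,bot.current_ft_force(),bot.current_clock())
p=imaging.capture("scene"); W=cloud(p); np.save("w_hold",W); save(p,"hold"); print(bot.current_opening())
b=t[2]-.010; print("bottom",b)
for lo,hi in [(.01,.025),(.025,.04),(.04,.055),(.055,.07)]:
    print(circ(near(W,s,.045,b+lo,b+hi),.028,s))
q=near(W,s,.08,b+.001,b+.012); print("flange",circ(q,.05,s),q.min(0),q.max(0))
print("shaft",circ(near(W,s,.025,.035,.1),.015,s))
E
```

```text
False [0.54806875 0.30569868 0.01070448]
0.055575481152298385 61.70774141326547 [0.54800159 0.30574643 0.01125743]
[0.5374394  0.01889411 0.13991348] [-0.11425231 -0.59330045 -2.5921969 ] 45.5667
0.05547945074578937
bottom 0.12991347756303523
(array([0.53872193, 0.01633933]), 91)
(array([0.53777354, 0.01763321]), 61)
(array([0.53808729, 0.01811278]), 29)
(array([0.54752556, 0.02523779]), 51)
flange (array([0.53760174, 0.01742138]), 972) [ 0.48228386 -0.04713943  0.13096226] [0.60387599 0.0819025  0.14185496]
shaft (array([0.53776527, 0.01557209]), 21)
```

```bash
python3 - <<'E'
from fit import *
s=[.5367,.0167]
bot.servo_line(P(s,.132),velocity=.05); bot.hold(.2)
f0=np.array(bot.current_ft_force()); print(bot.current_tool_pos(),f0)
r=bot.servo_line(P(s,.04),velocity=.05,f_stop=8)
t=bot.current_tool_pos(); print(r,t,np.array(bot.current_ft_force())-f0,bot.current_clock())
if not r:
    r=bot.servo_line(P(s,.026),velocity=.015,f_stop=6)
    t=bot.current_tool_pos(); bot.hold(.1); print(r,t,np.array(bot.current_ft_force())-f0,bot.current_wrist_torque(),bot.current_clock())
E
```

```text
[0.5367884  0.01666538 0.1320594 ] [-0.06804327 -0.25893731 -2.09542649]
False [0.5368637  0.01668955 0.04022347] [ 0.02682853  0.95411738 -1.9299451 ] 48.1167
True [0.53661161 0.01666185 0.03128051] [-1.88042977 -0.13340728 11.74931224] [ 0.03566449 -0.0203689   0.05109664] 48.8417
```

Contact came at exactly 20 mm of hub height, so it is seated. Releasing, backing off and checking.

```bash
python3 - <<'E'
from fit import *
bot.open_jaws(); s=[.5367,.0167]
bot.servo_line(P(s,.15),velocity=.15)
bot.move_ptp(P([.50,.17],.2),rot(100)); bot.hold(.3)
p=imaging.capture("scene"); W=cloud(p); save(p,"end")
q=near(W,s,.06,.02,.04); print("flange z",np.median(q[:,2]),np.polyfit(q[:,1],q[:,2],1)[0])
q=near(W,s,.032,.1,.14); print("top",q.mean(0),len(q),np.percentile(q[:,2],[10,50,95])); print(circ(near(W,s,.036,.04,.1),.028,s))
pile(W,p["frame"])
for l in ("scraper","jar","core_tube"):
    o=outline_of(p,l)[0]; q=W[o["pixels"]]; print(l,round(o["confidence"],2),np.nanpercentile(q,[2,50,98],axis=0).round(3).tolist())
print(bot.current_clock(),bot.current_tool_pos())
E
```

```text
flange z 0.028548125700044155 -0.0024710951451824624
top [0.54124538 0.01514199 0.10971199] 296 [0.10383768 0.10990891 0.11653018]
(array([0.53706807, 0.0151667 ]), 212)
 -60  .  .  .  .  .  .  .  .  .  .  .  .  .  .  .  .  .  .  .  .  . 26 27 27  .  .  .  .  .
 -52  .  .  .  .  .  .  .  .  .  .  .  .  .  .  .  .  .  .  .  . 27 29 27 31  .  .  .  .  .
 -44  .  .  .  .  .  .  .  .  .  .  .  .  .  .  .  .  .  .  . 28 28 28 30  .  .  .  .  .  .
 -36  .  .  .  .  .  .  .  .  .  .  .  .  .  .  .  .  .  . 26 30 29 27 29  .  .  .  .  .  .
 -28  .  .  .  .  .  .  .  .  .  .  .  .  .  .  .  .  .  . 28 26 27 28 26  .  .  .  .  .  .
 -20  .  .  .  .  .  .  .  .  .  .  .  .  .  .  .  .  . 29 28 28 28 30  .  .  .  .  .  .  .
 -12  .  .  .  .  .  .  .  .  .  .  .  .  .  .  .  .  . 27 29 29 30 28  .  .  .  .  .  .  .
  -4  .  .  .  .  .  .  .  .  .  .  .  .  .  .  .  .  . 27 28 27 29 33  .  .  .  .  .  . 26
   4  .  .  .  .  .  .  .  .  .  .  .  .  .  .  .  .  . 28 28 28 28 33  .  .  .  .  .  . 28
  12  .  .  .  .  .  .  .  .  .  .  .  .  .  .  .  .  . 29 29 28 30 29 39  .  .  .  . 32 26
  20  .  .
[... 879 characters left out ...]
  .  .  .  .  .  .  .  .  .  .
 108  .  .  .  .  .  .  5  5  8  8  8  . 10 18 16 16  1  .  .  .  .  .  .  .  .  .  .  .  .
 116  .  .  .  .  .  .  7  8  8 10  6  .  9 10 10  9  4  .  .  .  .  .  .  .  .  .  .  .  .
 124  .  .  .  .  .  .  8  8  9  7  8  .  .  .  8  .  .  .  .  .  .  .  .  .  .  .  .  .  .
 132  .  .  .  .  .  .  5  6  9  8  5  .  .  .  .  .  .  .  .  .  .  .  .  .  .  .  .  .  .
Y from -140
scraper 0.79 [[0.503, -0.378, -0.0], [0.526, -0.319, 0.035], [0.539, -0.269, 0.075]]
jar 0.7 [[0.685, -0.312, 0.013], [0.724, -0.28, 0.08], [0.744, -0.252, 0.089]]
core_tube 0.68 [[0.678, 0.26, 0.005], [0.715, 0.283, 0.075], [0.73, 0.307, 0.111]]
51.3917 [0.50007772 0.16966278 0.19991098]
```

```bash
python3 -c "
from cell import bot
print(bot.sign_off())"
```

```text
the job is handed in; nothing more can be done
None
```

I handed the job in at about 51 s: the hub sits flush on the plate, the scraper stands on the table clear of it, and all three offcuts are off the plate, but one of them lies flat on top of another beside the plate edge, not directly on the table.

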